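# Serve the squash and hold the thermometer over the dish

### The arm

A 6-joint arm with a two-finger parallel gripper is mounted at the origin on the work surface. World frame = base frame: x ahead of the robot, y to its left, z up, the work surface at z = 0. Lengths are in mm, angles in rad, forces in N, time in s.
With the tool pointing down it reaches from about 350 to 875 mm from the base axis. Payload 4.2 kg.
Tool frame: the origin (TCP) lies midway between the tips of the shut fingers; the grasp point (between the pads) lies 19 mm behind it (arm.hold_point_z is the distance from the TCP to the grasp point, in mm); z points along the fingers, y is the line along which they close (so a half turn about z gives the same grasp; the last joint's range is limited). The gripper opens to 85 mm and grips with 20 to 120 N. Pads are 22 mm wide; open, the fingers measure 114 mm over their backs; the gripper's body (76 mm by 85 mm) begins 54 mm behind the grasp point. The pads swing forward as they close: fully open they stand 13 mm farther back than shut.
Start: joints at [-0.918, 0.385, 0.008, 0, -1.194, -0.259], TCP at [239.826, -577.133, 231.312] pointing down, gripper open.
Joint ranges: [-3.14, 3.14], [-1.21, 2.06], [-1.07, 1.41], [-3.16, 2.05], [-2.99, -0.16], [-3.1, 3.1]. Speed limits (rad/s): [2.79, 2.79, 3.14, 3.14, 3.14, 3.14].

### API

Orientations are given as a unit quaternion [x, y, z, w].
In Python, from bench import arm, vision gives the robot as it stands. The module is installed in compiled form; this text tells all that it offers.
- The arm moves only by the tool servo_tool, never from a script. Its argument "plan" is a list of rows, each a list of 7 numbers: the shift along the world's x, y, z each as a share of 300 mm, from -1 to 1, then the turn, a rotation vector about the world's x, y, z each as a share of 2 rad, from -1 to 1, then the opening, from 0 (shut) to 1 (fully open). A call has 1 to 20 rows; each row shifts and turns the commanded pose from where the row before left it; what a row does not reach is not made up. A row lasts 1/8 s, in which the tool goes at most 62.5 mm and 10.7 degrees, less where a joint would pass 70% of its speed; a pose out of reach is approached as far as the arm can. A call with a number of a shift or a turn outside -1 to 1 is refused whole. A call with a gripper value outside its range is refused whole. The fingers move at their own pace and stop on an object; the grip force is fixed at half the most. Time passes only in rows, so rows that do not move let the fingers close. It gives the time, the measured TCP pose, the force, the opening and the grip force at its end, in the units of the state.
- arm.read_state(): the state, without advancing time (a new reading comes with each control period).
- vision.get_image(name): name is "scene" or "top" or "wrist"; returns a dict with "image" (384x512x3 uint8, red, green, blue), "z_map" (384x512 float32, mm along the optical axis (not along the pixel's ray), 0 where there is no reading), "K" (3x3 intrinsics, pixels), "world_to_cam" (4x4, takes a point from world to camera coordinates); the wrist camera has in their place "mount" (4x4, takes a point from camera to tool coordinates, whose origin is the TCP and whose axes are the flange's). Camera axes: x right, y down, z forward; pixel columns grow to the right and rows downward; lengths in mm; the calibration is good to about 2 mm. The wrist camera is an equidistant fisheye: a pixel r from the principal point sees the ray r / f radians off the axis. A picture is of the moment at which its call begins: read the wrist's pose just before it.
- arm.job_done(): hands the job in; it is judged then, once.
The state is a dict: "clock": time; "joints": joint angles; "joint_vel": joint speeds; "joint_efforts": joint torques, N m; "position": TCP position; "ee_rot": TCP orientation; "contact_force": force on the tool from outside, world axes, zero at the start; "wrist_torque": the same for the moment, N m; "gripper_width": finger opening in mm; "grasp_force": force on a finger pad.
Only numpy, scipy, OpenCV 4.12 (cv2) and the standard library are available. Lean on these libraries where they do the work, as an engineer would, in place of code of your own. Each camera call takes 0.05 s, during which the arm holds its last target. There are 200 camera calls.

### The job

Lift the white scoop tray level, tip it so that all five squash chunks slide into the black feeding dish (do not touch the food with the gripper), and stand the empty tray back on the shelf. Then draw the yellow infrared thermometer up out of its rack, carry it clear over the things in between, and hold it upright with its lens straight down over the middle of the dish, about 20 mm above the rim, never touching the food or the dish; finish while still holding it there. Leave the dish, cave hide, glass dome, spoon and tong where they are.

Things in the scene. Friction and masses are not known exactly. Their poses are not given: they have to be found in the camera images.
- tray: White plastic scoop tray, 160 g (0.8 to 1.3 times), 150 long (x) x 90 wide (y). Origin: centre of its underside; +x points to its open mouth, z up. Floor 4 thick, side walls 24 high and 4 thick, back wall 30 high, no wall at the mouth (x = +75). A strap handle on a rear post runs above it along x: bar 18 wide, 16 tall (z 54 to 70), from x = -77 to +27.
- tray_grip (a point): Point inside the handle bar where it balances: tray frame x -10, y 0, z 62. Pinch the 18 mm width (along the tray's y) from above; the fingertips then clear the chunks and walls below.
- tray_mouth (a point): Middle of the tray's pouring edge, at floor level: tray frame x 75, y 0, z 4. The floor is slippery: the chunks begin to slide at a slope of about 15 to 20 degrees and leave promptly at 40 to 45.
- chunk1: Orange squash chunk with a green rind, 24 x 20 x 18 mm, 11 g, rounded edges; origin at its centre. Starts lying in the tray.
- chunk2: Orange squash chunk with a green rind, 22 x 22 x 20 mm, 11 g, rounded edges; origin at its centre. Starts lying in the tray.
- chunk3: Orange squash chunk with a green rind, 24 x 22 x 18 mm, 11 g, rounded edges; origin at its centre. Starts lying in the tray.
- chunk4: Orange squash chunk with a green rind, 22 x 20 x 20 mm, 11 g, rounded edges; origin at its centre. Starts lying in the tray.
- chunk5: Orange squash chunk with a green rind, 24 x 22 x 20 mm, 11 g, rounded edges; origin at its centre. Starts lying in the tray.
- dish: Black plastic feeding dish, round, loose, 250 g, 35 high; outer radius 66 at the foot and 75 at the rim, wall 4, floor 4 thick. Origin: centre of its underside, z up.
- dish_rim (a point): Centre of the dish's mouth, at rim height (35 above its underside).
- rack: Fixed dark wood rack, 156 (x) x 64 (y) x 75 high, with two equal slots at x = -40 and +40; origin: centre of its underside, z up. Slots are 34 x 24 in the 12 thick top plate, floor of the seats 6 above the shelf. One slot holds the thermometer, the other the tong (which is which varies).
- thermometer: Yellow stick infrared thermometer, 90 g (0.8 to 1.3 times), switched on, 172 long, upright, lens down in a rack slot. Origin: centre of the lens face at its lower end; z up along the stick. Lens barrel radius 8.5 up to z 34; body 30 (x) x 20 (y) from z 34 to 172. x and y are parallel to the rack's at the start.
- lens (a point): Centre of the thermometer's lens face (its lower end, same as its origin), 6 above the shelf at the start: it must rise about 75 to leave the rack.
- thermometer_grip (a point): Point inside the thermometer body at its z 140: pinch the 20 mm thickness (along its y) from above.
- tong: Bystander: steel feeding tong with grey rubber tips, 182 long, about 24 wide, upright in the other rack slot, tips up; origin at its lower end.
- hide: Bystander: terracotta ceramic cave hide, a vault 130 long (x) x 112 wide (y) x 86 high; origin: centre of its underside, its cave opening towards its -x. It and the glass dome take two places, which is which varies: one between rack and dish, one beyond the dish.
- dome: Bystander: clear glass dome cover, 110 in diameter, 124 high with its steel knob; origin: centre of its underside.
- spoon: Bystander: stainless spoon, 160 long, lying on the shelf beyond the tray, origin on its middle at the shelf.
There are look-alikes about, which are no part of the job. Of the things that look like the tray, the largest one is meant.

How it is judged (in metres and radians):
On the way, in this order (a step that is already met when the one before it is completed fails the run):
1. all five chunks lie in the dish (horizontal distance between each of chunk1, chunk2, chunk3, chunk4, chunk5 and dish below 0.068 m and height (world z) of each of chunk1, chunk2, chunk3, chunk4, chunk5 below 0.05 m and linear speed of each of chunk1, chunk2, chunk3, chunk4, chunk5 below 0.05 m/s), for 0.2 s.
2. the empty tray stands flat on the shelf, let go (all of step 1 and height (world z) of tray below 0.006 m and angle between tray's own z axis and vertical below 0.06 rad and linear speed of tray below 0.02 m/s and contact force between the fingers and tray below 0.05 N), for 0.2 s.
At the end, for the whole second after the job is handed in: All five chunks lie in the dish (centres within 68 mm of its axis, below 50 mm) and the tray stands flat on the shelf, let go. The gripper holds the thermometer still and upright (within 0.15 rad), lens within 20 mm of the dish's axis and 8 to 36 mm above the rim, touching nothing but the fingers (all of step 2 and horizontal distance between lens and dish_rim below 0.02 m and z of lens in the frame of dish_rim between 0.008 and 0.036 m and angle between thermometer's own z axis and vertical below 0.15 rad and contact force between the fingers and thermometer above 1 N and linear speed of thermometer below 0.02 m/s and contact force between thermometer and dish below 0.05 N and contact force between thermometer and rack below 0.05 N and contact force between thermometer and tray below 0.05 N and contact force between thermometer and hide below 0.05 N and contact force between thermometer and dome below 0.05 N and contact force between thermometer and chunk1 below 0.05 N and contact force between thermometer and chunk2 below 0.05 N and contact force between thermometer and chunk3 below 0.05 N and contact force between thermometer and chunk4 below 0.05 N and contact force between thermometer and chunk5 below 0.05 N); the arm keeps its last pose, push and grip.
It fails at once if the gripper touches the food (contact force between the fingers and chunk1 above 0.5 N or contact force between the fingers and chunk2 above 0.5 N or contact force between the fingers and chunk3 above 0.5 N or contact force between the fingers and chunk4 above 0.5 N or contact force between the fingers and chunk5 above 0.5 N).
It fails at once if the thermometer touches the food or the dish (contact force between thermometer and chunk1 above 0.2 N or contact force between thermometer and chunk2 above 0.2 N or contact force between thermometer and chunk3 above 0.2 N or contact force between thermometer and chunk4 above 0.2 N or contact force between thermometer and chunk5 above 0.2 N or contact force between thermometer and dish above 0.2 N).
It fails at once if the dish is shifted by more than 30 mm (distance of dish from where it was at the start of the episode above 0.03 m).
It fails at once if the hide, dome, spoon or tong is shifted by more than 25 mm or the dome, hide or tong tipped (distance of any of hide, dome, spoon, tong from where it was at the start of the episode above 0.025 m or angle between any of hide, dome, tong's own z axis and vertical above 0.35 rad).
It also fails if it takes over 72 s, if anything falls off the work surface, if the arm or the gripper's body presses on something with over 40 N, if the wrist force passes 120 N, or if a joint passes its speed limit or range.

## Working session

There is one attempt and no reset: what is moved stays moved. The work goes in short steps, Python scripts to look and compute and a tool call to move; the robot and the scene stay as the last step left them, time stands still between calls to the robot, and variables do not carry over. Pictures are saved under pics/ and viewed, at most 10 in all, crops included, and the job is handed in when it is done.

Besides the shell and the picture viewer there is one more tool, called after ">>>" as name(argument=value, ...), one argument or row to a line, values as JSON. servo_tool: Moves the arm, as the interface text tells. Its arguments: {"type":"object","properties":{"plan":{"type":"array"}},"required":["plan"]}

```bash
mkdir -p pics; cat > h.py <<'E'
import numpy as np, cv2
from bench import arm, vision
def cloud(d):
    z=d["z_map"].astype(float);K=d["K"];v,u=np.indices(z.shape)
    P=np.stack([(u-K[0,2])/K[0,0]*z,(v-K[1,2])/K[1,1]*z,z,np.ones_like(z)],-1)
    W=P@np.linalg.inv(d["world_to_cam"]).T
    W[z<=0]=np.nan
    return W[...,:3]
E
python3 - <<'E'
from h import *
for n in("scene","top"):
    d=vision.get_image(n); np.savez(n,**d)
    cv2.imwrite(f"pics/{n}.png",cv2.resize(d["image"][...,::-1],(768,576),interpolation=cv2.INTER_CUBIC))
    print(n,np.round(np.linalg.inv(d["world_to_cam"]),3).tolist(),d["K"].tolist())
print(arm.read_state(),arm.hold_point_z)
E
```

```text
scene [[-0.132, 0.825, -0.549, 1184.684], [0.991, 0.111, -0.072, 89.118], [0.001, -0.554, -0.832, 1047.194], [0.0, 0.0, 0.0, 1.0]] [[404.62851038505266, 0.0, 248.29662427537014], [0.0, 404.62851038505266, 197.7304637076058], [0.0, 0.0, 1.0]]
top [[-0.011, -0.98, 0.198, 260.528], [-1.0, 0.013, 0.008, 27.6], [-0.011, -0.198, -0.98, 1563.582], [0.0, 0.0, 0.0, 1.0]] [[440.47997548767177, 0.0, 255.62482514604687], [0.0, 440.47997548767177, 190.27831343213074], [0.0, 0.0, 1.0]]
{'clock': 0.1, 'joints': array([-9.18424703e-01,  3.85510179e-01,  6.79304512e-03, -4.25230158e-04,
       -1.19402601e+00, -2.58610565e-01]), 'joint_vel': array([ 0.0016881 , -0.0016221 ,  0.00343697,  0.00195028, -0.00061253,
        0.00069848]), 'joint_efforts': array([-1.81090996e-03, -3.93317878e+01,  1.88928705e+01,  4.19789448e+00,
       -2.56744373e-03, -5.33599511e-07]), 'position': array([ 239.61519004, -576.68807547,  230.32596826]), 'ee_rot': array([-1.95534081e-01,  9.80696404e-01,  9.61100804e-04, -2.50729017e-04]), 'contact_force': array([ 0.30394968, -0.41768272,  0.63711492]), 'wrist_torque': array([ 0.01767713,  0.02035977, -0.04244525]), 'grasp_force': 0.0, 'gripper_width': 85.53531041619166} 18.700000000000003
```

View pics/scene.png

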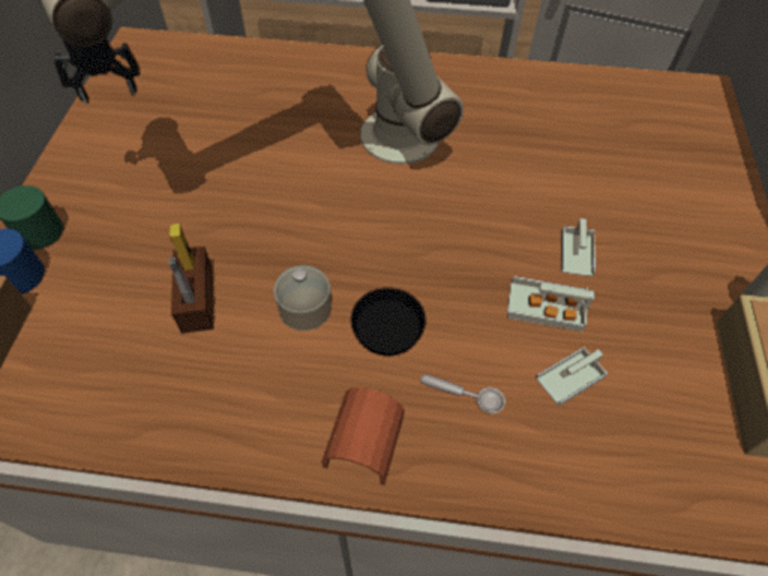

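View pics/top.png

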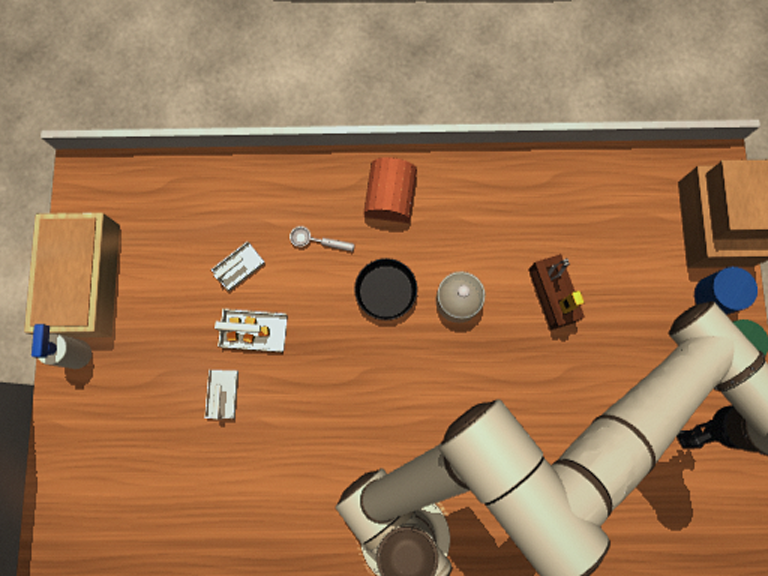

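The top view shows the tray with the chunks at (252,331), its mouth facing right toward the dish at (386,290). The dome is at (461,298), the rack at (557,292) with the yellow thermometer at about (574,300), and the hide at (391,190), beyond the dish. The two small trays, at (238,266) and (221,395), are decoys.

```bash
cat > m.py <<'E'
from h import *
def box(pts): 
    r=cv2.minAreaRect(pts[:,:2].astype(np.float32)); return [np.round(x,1) for x in r]
for n in("top","scene"):
    d=dict(np.load(n+".npz")); W=cloud(d); I=d["image"].astype(int); hsv=cv2.cvtColor(d["image"],cv2.COLOR_RGB2HSV).astype(int)
    x,y,z=W[...,0],W[...,1],W[...,2]
    print(n,"table z",np.nanmedian(z[(abs(x-500)<150)&(abs(y)<250)]))
    def roi(x0,x1,y0,y1,z0,z1): return (x>x0)&(x<x1)&(y>y0)&(y<y1)&(z>z0)&(z<z1)
    T=(350,650,200,450) 
    # tray = component of low-saturation
    white=((hsv[...,1]<60)&(hsv[...,2]>110))|((hsv[...,0]<20)&(hsv[...,1]>180)&(hsv[...,2]>150))
    lab,k=None,None
    m=(white&roi(*T,-5,90)).astype(np.uint8)
    m=cv2.morphologyEx(m,cv2.MORPH_CLOSE,np.ones((3,3)))
    nn,L,S,C=cv2.connectedComponentsWithStats(m)
    for i in range(1,nn):
        if S[i,4]<150: continue
        P=W[(L==i)]; P=P[~np.isnan(P[:,0])]
        print("comp",S[i],np.round(np.median(P,0)), "low",box(P[P[:,2]<36]),"hand",box(P[P[:,2]>56]) if (P[:,2]>56).sum()>5 else 0, np.round(P[:,2].max()))
    yel=(hsv[...,0]>22)&(hsv[...,0]<35)&(hsv[...,1]>150)&(hsv[...,2]>120)&roi(300,800,-600,-200,60,220)
    P=W[yel]; print("therm",len(P),box(P),np.round(P.min(0)),np.round(P.max(0)),"top:",box(P[P[:,2]>165]) if (P[:,2]>165).sum()>2 else 0)
    dk=roi(400,750,-120,150,15,60)&(hsv[...,2]<70)
    P=W[dk]; P=P[P[:,2]>30];print("dish",len(P),[np.round(a,1) for a in cv2.minEnclosingCircle(P[:,:2].astype(np.float32))],P[:,2].max())
    P=W[roi(400,750,-420,-220,66,82)&~yel]; print("rack top",len(P),box(P))
    P=W[roi(400,750,-220,-60,20,200)]; print("dome",box(P),P[:,2].max())
E
python3 m.py
```

```text
top table z 0.8787699907659317
comp [142 171  34  22 408] [620. 399.   5.] low [array([628., 392.]), array([ 66.2, 110.9]), np.float64(38.1)] hand [array([613.9, 404.4]), array([10.6, 64.5]), np.float64(41.8)] 60.0
comp [ 142  206   50   29 1056] [466. 350.   8.] low [array([470.5, 361.3]), array([178. ,  90.3]), np.float64(84.8)] hand [array([471.4, 377.1]), array([103.1,  19. ]), np.float64(84.9)] 82.0
therm 43 [array([ 509.6, -372.7]), array([25.9, 16.5]), np.float64(20.4)] [ 497. -382.  173.] [ 523. -362.  188.] top: [array([ 509.6, -372.7]), array([25.9, 16.5]), np.float64(20.4)]
dish 206 [array([624.1,  -7.2]), np.float64(154.1)] 59.70670288673318
rack top 651 [array([ 547.1, -361. ]), array([156.2,  66.2]), np.float64(16.6)]
dome [array([ 537. , -135.6]), array([108.4, 106.5]), np.float64(30.1)] 127.42085864097612
scene table z 1.0965727142909145
comp [375 171  20  13 150] [365. 419.   4.] low [array([363.8, 419.2]), array([62.8, 31.8]), np.float64(85.8)] hand 0 21.0
comp [ 339  184   57   37 1188] [477. 341.  16.] low [array([469.6, 351.7]), array([151.2,  94.1]), np.float64(83.8)] hand [array([472.3, 376.5]), array([101.4,  22.4]), np.float64(84.3)] 75.0
comp [358 232  44  28 776] [622. 399.   5.] low [array([625.8, 393.4]), array([ 72.5, 111.3]), np.float64(40.0)] hand 0 58.0
therm 49 [array([ 511.6, -370.9]), array([27.5, 16.2]), np.float64(7.3)] [ 498. -380.  173.] [ 525. -362.  182.] top: [array([ 511.6, -370.9]), array([27.5, 16.2]), np.float64(7.3)]
dish 205 [array([558.4,  13.3]), np.float64(96.9)] 56.385990975418395
rack top 724 [array([ 547.3, -360.6]), array([160.7,  65.7]), np.float64(16.4)]
dome [array([ 541. , -134.2]), array([108.3, 106.8]), np.float64(3.3)] 125.21555909845358
```

```bash
python3 - <<'E'
from h import *
for n,c in(("top",(386,290)),("scene",(388,321))):
    d=dict(np.load(n+".npz")); hsv=cv2.cvtColor(d["image"],cv2.COLOR_RGB2HSV)
    m=(hsv[...,2]<65).astype(np.uint8); nn,L,S,C=cv2.connectedComponentsWithStats(m)
    i=L[int(c[1]*2/3),int(c[0]*2/3)]; print(S[i])
    cs,_=cv2.findContours((L==i).astype(np.uint8),0,1); h=cv2.convexHull(cs[0])[:,0].astype(float)
    T=np.linalg.inv(d["world_to_cam"]);K=d["K"]
    r=np.c_[(h-[K[0,2],K[1,2]])/K[0,0],np.ones(len(h))]@T[:3,:3].T; o=T[:3,3]
    P=o+r*((35-o[2])/r[:,2])[:,None]
    print(n,cv2.fitEllipse(P[:,:2].astype(np.float32)),cv2.minEnclosingCircle(P[:,:2].astype(np.float32)))
    W=cloud(d);w=W[L==i];w=w[~np.isnan(w[:,0])];w=w[w[:,2]>25];print(cv2.minEnclosingCircle(w[:,:2].astype(np.float32)))
E
```

```text
[ 237  172   41   42 1275]
top ((561.5281372070312, 35.99170684814453), (144.7742919921875, 147.4395294189453), 84.88906860351562) ((561.5230102539062, 35.662418365478516), 74.28265380859375)
((561.929931640625, 35.620452880859375), 74.6129379272461)
[ 234  192   50   45 1724]
scene ((566.16064453125, 37.305179595947266), (143.48776245117188, 152.54434204101562), 96.58607482910156) ((566.9442749023438, 36.860389709472656), 76.2913818359375)
((563.33642578125, 37.227176666259766), 74.7474594116211)
```

>>> servo_tool(
  plan=[
    [0.08,0.159,0,0,0,0.027,1],
    [0.08,0.159,0,0,0,0.027,1],
    [0.08,0.159,0,0,0,0.027,1],
    [0.08,0.159,0,0,0,0.027,1],
    [0.08,0.159,0,0,0,0.027,1],
    [0.08,0.159,0,0,0,0.027,1],
    [0.08,0.159,0,0,0,0.027,1],
    [0.08,0.159,0,0,0,0.027,1],
    [0.08,0.159,0,0,0,0.027,1],
    [0.08,0.159,0,0,0,0.027,1],
    [-0.003,0.154,0,0,0,0.027,1],
    [-0.003,0.154,0,0,0,0.027,1],
    [-0.003,0.154,0,0,0,0.027,1],
    [-0.003,0.154,0,0,0,0.027,1],
    [-0.003,0.154,0,0,0,0.027,1],
    [-0.003,0.154,0,0,0,0.027,1],
    [-0.003,0.154,0,0,0,0.027,1],
    [-0.003,0.154,0,0,0,0.027,1],
    [-0.003,0.154,0,0,0,0.028,1],
    [-0.003,0.154,0,0,0,0.028,1],
  ],
)

```text
clock: 2.6
position: [470.4, 363.2, 230.8]
ee_rot: [-0.674, 0.739, -0.0, -0.0]
contact_force: [-0.7, 0.6, -0.6]
gripper_width: 84.9
grasp_force: 0.0
```

>>> servo_tool(
  plan=[
    [0,0,0,0,0,0,1],
    [0,0,0,0,0,0,1],
    [0,0,0,0,0,0,1],
  ],
)

```text
clock: 2.98
position: [470.8, 360.8, 231.3]
ee_rot: [-0.673, 0.74, -0.0, -0.0]
contact_force: [-0.3, -0.0, -1.2]
gripper_width: 85.5
grasp_force: 0.0
```

>>> servo_tool(
  plan=[
    [0,0.004,-0.1,0,0,0,1],
    [0,0,-0.1,0,0,0,1],
    [0,0,-0.1,0,0,0,1],
    [0,0,-0.1,0,0,0,1],
    [0,0,-0.08,0,0,0,1],
    [0,0,-0.06,0,0,0,1],
    [0,0,-0.05,0,0,0,1],
    [0,0,-0.037,0,0,0,1],
    [0,0,0,0,0,0,1],
    [0,0,0,0,0,0,0.5],
    [0,0,0,0,0,0,0.4],
    [0,0,0,0,0,0,0.3],
    [0,0,0,0,0,0,0.2],
    [0,0,0,0,0,0,0.1],
    [0,0,0,0,0,0,0],
    [0,0,0,0,0,0,0],
    [0,0,0,0,0,0,0],
    [0,0,0,0,0,0,0],
    [0,0,0,0,0,0,0],
  ],
)

```text
clock: 5.35
position: [470.9, 363.3, 43.7]
ee_rot: [-0.674, 0.739, -0.0, 0.0]
contact_force: [-1.7, -0.4, 6.3]
gripper_width: 16.7
grasp_force: 59.4
```

>>> servo_tool(
  plan=[
    [0,0,0.01,0,0,0,0],
    [0,0,0.02,0,0,0,0],
    [0,0,0.03,0,0,0,0],
    [0,0,0.03,0,0,0,0],
    [0,0,0.03,0,0,0,0],
    [0,0,0.02,0,0,0,0],
    [0,0,0.02,0,0,0,0],
    [0,0,0,0,0,0,0],
    [0,0,0,0,0,0,0],
  ],
)

```text
clock: 6.48
position: [470.7, 362.9, 91.0]
ee_rot: [-0.673, 0.739, 0.0, -0.0]
contact_force: [0.5, -0.2, -2.3]
gripper_width: 17.1
grasp_force: 58.6
```

```bash
python3 - <<'E'
from h import *
d=vision.get_image("scene"); np.savez("s2",**d)
cv2.imwrite("pics/s2.png",cv2.resize(d["image"][120:280,200:460,::-1],None,fx=3,fy=3))
s=arm.read_state();print(s["position"],s["ee_rot"],s["wrist_torque"],s["contact_force"])
E
```

```text
[470.6228927  362.83094327  90.81936813] [-6.73436044e-01  7.39245370e-01 -1.68853229e-05 -4.20887844e-04] [-0.00276014 -0.02412344  0.02550189] [-0.36076902  0.24286653 -2.98615004]
```

View pics/s2.png

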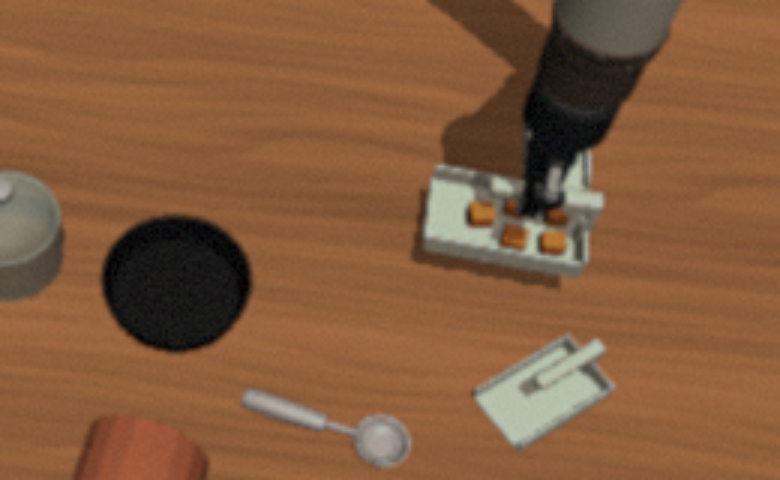

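The tray is lifted and level with all five chunks aboard (crop around (510,225)). The dish at (177,283) is clear.

>>> servo_tool(
  plan=[
    [0.008,-0.017,0,0,0,0,0],
    [0.017,-0.034,0,0,0,0,0],
    [0.021,-0.042,0,0,0,0,0],
    [0.021,-0.042,0,0,0,0,0],
    [0.021,-0.042,0,0,0,0,0],
    [0.021,-0.042,0,0,0,0,0],
    [0.021,-0.042,0,0,0,0,0],
    [0.021,-0.042,0,0,0,0,0],
    [0.021,-0.042,0,0,0,0,0],
    [0.021,-0.042,0,0,0,0,0],
    [0.021,-0.042,0,0,0,0,0],
    [0.021,-0.042,0,0,0,0,0],
    [0.021,-0.042,0,0,0,0,0],
    [0.021,-0.042,0,0,0,0,0],
    [0.021,-0.042,0,0,0,0,0],
    [0.021,-0.042,0,0,0,0,0],
    [0.017,-0.034,0,0,0,0,0],
    [0.008,-0.017,0,0,0,0,0],
    [0,0,0,0,0,0,0],
  ],
)

```text
clock: 8.9
position: [574.2, 155.8, 91.1]
ee_rot: [-0.673, 0.739, 0.0, -0.0]
contact_force: [0.3, -0.7, -1.7]
gripper_width: 17.1
grasp_force: 58.6
```

>>> servo_tool(
  plan=[
    [0,0,0,0,0,0,0],
    [0,0,0,0,0,0,0],
  ],
)

```text
clock: 9.15
position: [573.9, 156.4, 91.2]
ee_rot: [-0.674, 0.739, 0.0, 0.0]
contact_force: [-0.5, 0.3, -2.5]
gripper_width: 16.6
grasp_force: 58.6
```

>>> servo_tool(
  plan=[
    [-0.0006,-0.0062,0.0121,0.0217,-0.002,0,0],
    [-0.0006,-0.0062,0.0121,0.0217,-0.002,0,0],
    [-0.0007,-0.0072,0.0115,0.0217,-0.002,0,0],
    [-0.0007,-0.0072,0.0115,0.0217,-0.002,0,0],
    [0,0,0,0,0,0,0],
  ],
)

```text
clock: 9.78
position: [573.5, 147.6, 105.9]
ee_rot: [-0.671, 0.737, 0.058, 0.065]
contact_force: [-0.8, -0.0, -2.4]
gripper_width: 17.1
grasp_force: 58.6
```

>>> servo_tool(
  plan=[
    [-0.0008,-0.0082,0.0108,0.0217,-0.002,0,0],
    [-0.0008,-0.0082,0.0108,0.0217,-0.002,0,0],
    [-0.0009,-0.0091,0.0101,0.0217,-0.002,0,0],
    [-0.0009,-0.0091,0.0101,0.0217,-0.002,0,0],
    [-0.001,-0.01,0.0093,0.0217,-0.002,0,0],
    [-0.001,-0.01,0.0093,0.0217,-0.002,0,0],
    [-0.001,-0.0107,0.0084,0.0217,-0.002,0,0],
    [-0.001,-0.0107,0.0084,0.0217,-0.002,0,0],
    [-0.001,-0.0114,0.0074,0.0217,-0.002,0,0],
    [-0.001,-0.0114,0.0074,0.0217,-0.002,0,0],
    [-0.0011,-0.012,0.0064,0.0217,-0.002,0,0],
    [-0.0011,-0.012,0.0064,0.0217,-0.002,0,0],
    [-0.0012,-0.0125,0.0053,0.0217,-0.002,0,0],
    [-0.0012,-0.0125,0.0053,0.0217,-0.002,0,0],
    [0,0,0,0,0,0,0],
    [0,0,0,0,0,0,0],
    [0,0,0,0,0,0,0],
    [0,0,0,0,0,0,0],
  ],
)

```text
clock: 12.02
position: [569.0, 104.1, 140.2]
ee_rot: [-0.623, 0.683, 0.258, 0.282]
contact_force: [0.7, -0.0, -1.8]
gripper_width: 17.3
grasp_force: 58.9
```

```bash
python3 - <<'E'
from h import *
a=[]
for n,c in(("scene",(slice(150,270),slice(180,380))),("top",(slice(140,260),slice(140,340)))):
    d=vision.get_image(n); a.append(cv2.resize(d["image"][c][...,::-1],None,fx=2.4,fy=2.4))
cv2.imwrite("pics/p.png",np.vstack(a)); s=arm.read_state();print(s["position"],s["joints"],s["contact_force"])
E
```

```text
[569.01193763 103.95747711 140.15397638] [-0.0064168   0.45244498 -0.07203178 -0.87930539 -1.15210153  0.33567101] [ 0.05303539 -0.45475116 -1.72122411]
```

View pics/p.png

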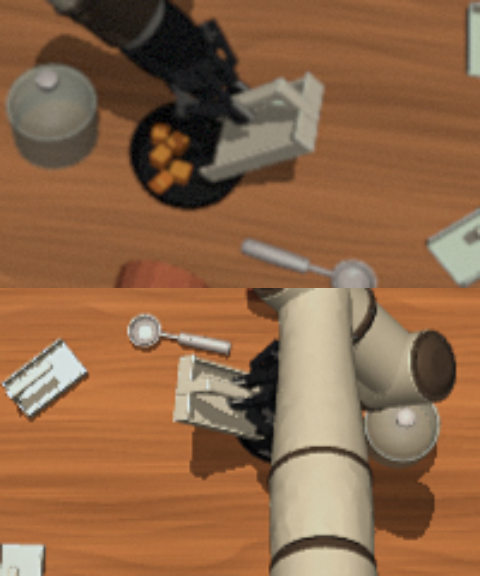

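All five chunks are lying in the dish (upper crop, around (168,158)) and the tray is empty. I'll lift, level it and put it back.

>>> servo_tool(
  plan=[
    [0,0.02,0.05,0,0,0,0],
    [0,0.02,0.05,0,0,0,0],
    [0.001,0.03,0,-0.0434,0.004,0,0],
    [0.001,0.03,0,-0.0434,0.004,0,0],
    [0.001,0.03,0,-0.0434,0.004,0,0],
    [0.001,0.03,0,-0.0434,0.004,0,0],
    [0.001,0.03,0,-0.0434,0.004,0,0],
    [0.001,0.03,0,-0.0434,0.004,0,0],
    [0.001,0.03,0,-0.0434,0.004,0,0],
    [0.001,0.03,0,-0.0434,0.004,0,0],
    [0.001,0.03,0,-0.0434,0.004,0,0],
    [0,0,0,0,0,0,0],
    [0,0,0,0,0,0,0],
  ],
)

```text
clock: 13.75
position: [571.4, 197.0, 170.7]
ee_rot: [-0.673, 0.739, 0.001, 0.001]
contact_force: [-0.4, -0.1, -1.9]
gripper_width: 17.0
grasp_force: 58.7
```

>>> servo_tool(
  plan=[
    [-0.0336,0.0553,0,0,0,0,0],
    [-0.0336,0.0553,0,0,0,0,0],
    [-0.0336,0.0553,0,0,0,0,0],
    [-0.0336,0.0553,0,0,0,0,0],
    [-0.0336,0.0553,0,0,0,0,0],
    [-0.0336,0.0553,0,0,0,0,0],
    [-0.0336,0.0553,0,0,0,0,0],
    [-0.0336,0.0553,0,0,0,0,0],
    [-0.0336,0.0553,0,0,0,0,0],
    [-0.0336,0.0553,0,0,0,0,0],
    [0,0,-0.08,0,0,0,0],
    [0,0,-0.08,0,0,0,0],
    [0,0,-0.08,0,0,0,0],
    [0,0,-0.07,0,0,0,0],
    [0,0,-0.04,0,0,0,0],
    [0,0,-0.03,0,0,0,0],
    [0,0,-0.02,0,0,0,0],
    [0,0,0,0,0,0,0],
    [0,0,0,0,0,0,0],
  ],
)

```text
clock: 16.12
position: [471.3, 362.9, 50.6]
ee_rot: [-0.673, 0.739, 0.0, 0.001]
contact_force: [0.1, 0.9, -3.3]
gripper_width: 16.8
grasp_force: 58.7
```

>>> servo_tool(
  plan=[
    [0,0,-0.01,0,0,0,0],
    [0,0,-0.008,0,0,0,0],
    [0,0,-0.004,0,0,0,0],
    [0,0,0,0,0,0,0],
    [0,0,0,0,0,0,0],
  ],
)

```text
clock: 16.75
position: [471.0, 362.6, 43.7]
ee_rot: [-0.674, 0.739, -0.0, 0.0]
contact_force: [-1.6, -0.6, 2.0]
gripper_width: 16.9
grasp_force: 59.2
```

>>> servo_tool(
  plan=[
    [0,0,0,0,0,0,0.3],
    [0,0,0,0,0,0,0.5],
    [0,0,0,0,0,0,0.8],
    [0,0,0,0,0,0,1],
    [0,0,0,0,0,0,1],
    [0,0,0,0,0,0,1],
    [0,0,0.05,0,0,0,1],
    [0,0,0.15,0,0,0,1],
    [0,0,0.2,0,0,0,1],
    [0,0,0.2,0,0,0,1],
    [0,0,0.2,0,0,0,1],
    [0,0,0.2,0,0,0,1],
    [0,0,0,0,0,0,1],
  ],
)

```text
clock: 18.38
position: [472.5, 363.5, 351.3]
ee_rot: [-0.674, 0.739, 0.0, 0.007]
contact_force: [-0.3, 0.2, -1.0]
gripper_width: 85.3
grasp_force: 0.0
```

```bash
python3 - <<'E'
from h import *
for n in ("top","scene"):
    np.savez(n,**vision.get_image(n))
d=dict(np.load("scene.npz"));W=cloud(d);h=cv2.cvtColor(d["image"],cv2.COLOR_RGB2HSV)
m=(h[...,0]<20)&(h[...,1]>170)&(h[...,2]>120)&(np.hypot(W[...,0]-562.5,W[...,1]-36)<72)&(W[...,2]>8)
nn,L,S,C=cv2.connectedComponentsWithStats(m.astype(np.uint8))
for i in range(1,nn): print(S[i,4],np.round(np.nanmean(W[L==i],0)),np.nanmax(W[L==i][:,2]))
cv2.imwrite("pics/p2.png",cv2.resize(d["image"][100:260,100:420,::-1],None,fx=2.4,fy=2.4))
E
python3 m.py
```

```text
129 [550.   8.  25.] 34.084180016247615
105 [595.  20.  24.] 34.83598865987733
top table z 0.8840642133836809
comp [142 171  34  22 417] [620. 400.   6.] low [array([632.7, 395.6]), array([ 78.4, 110.2]), np.float64(38.6)] hand 0 61.0
comp [ 142  206   50   29 1124] [468. 352.   6.] low [array([473.1, 361.5]), array([178.1,  94.6]), np.float64(85.0)] hand [array([471.7, 375.5]), array([103. ,  18.5]), np.float64(84.4)] 76.0
therm 43 [array([ 509.9, -372.4]), array([26.2, 16. ]), np.float64(12.0)] [ 497. -383.  173.] [ 523. -364.  183.] top: [array([ 509.9, -372.4]), array([26.2, 16. ]), np.float64(12.0)]
dish 198 [array([624.7,  21.1]), np.float64(138.5)] 59.854852338808314
rack top 644 [array([ 547.2, -361.2]), array([156.5,  67.6]), np.float64(16.4)]
dome [array([ 536.5, -135.4]), array([108.2, 105.3]), np.float64(54.7)] 127.94024810379278
scene table z 1.0850865983467202
comp [ 338  184   58   35 1374] [474. 350.   6.] low [array([470.4, 351. ]), array([149.8,  93.3]), np.float64(85.3)] hand [array([472.2, 375.8]), array([102.3,  22. ]), np.float64(84.3)] 76.0
comp [358 232  44  28 765] [622. 399.   5.] low [array([626. , 392.1]), array([ 72.8, 111.1]), np.float64(38.7)] hand 0 57.0
therm 49 [array([ 510.9, -372.2]), array([29.1, 17.6]), np.float64(17.8)] [ 495. -381.  173.] [ 523. -361.  181.] top: [array([ 510.9, -372.2]), array([29.1, 17.6]), np.float64(17.8)]
dish 199 [array([559. ,  12.7]), np.float64(97.0)] 59.1195614111366
rack top 719 [array([ 546.9, -360.3]), array([161. ,  65.3]), np.float64(16.5)]
dome [array([ 541.3, -134.5]), array([107. , 107.7]), np.float64(2.4)] 126.18348321240387
```

View pics/p2.png

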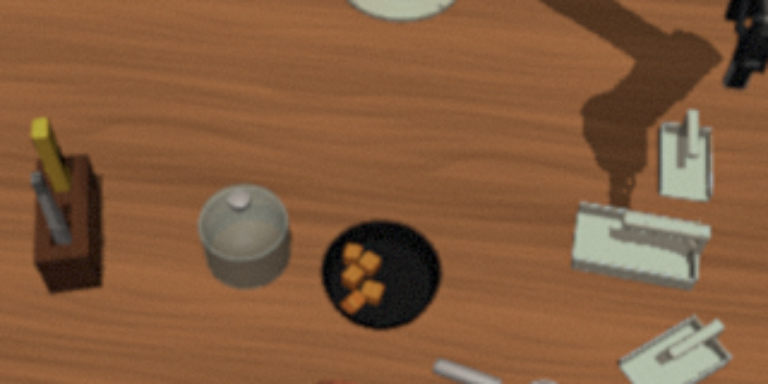

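All five chunks sit in the dish (crop around (362,276), tops at or below about 35 mm). The tray stands flat at (640,245) where it started. Next is the thermometer.

>>> servo_tool(
  plan=[
    [0.008,-0.153,0,0,0,-0.037,1],
    [0.008,-0.153,0,0,0,-0.037,1],
    [0.008,-0.153,0,0,0,-0.037,1],
    [0.008,-0.153,0,0,0,-0.037,1],
    [0.008,-0.153,0,0,0,-0.037,1],
    [0.008,-0.153,0,0,0,-0.037,1],
    [0.008,-0.153,0,0,0,-0.037,1],
    [0.008,-0.153,0,0,0,-0.037,1],
    [0.008,-0.153,0,0,0,-0.037,1],
    [0.008,-0.153,0,0,0,-0.037,1],
    [0.008,-0.153,0,0,0,-0.037,1],
    [0.008,-0.153,0,0,0,-0.037,1],
    [0.008,-0.153,0,0,0,-0.037,1],
    [0.008,-0.153,0,0,0,-0.037,1],
    [0.008,-0.153,0,0,0,-0.037,1],
    [0.008,-0.153,0,0,0,-0.037,1],
    [0,0,0,0,0,0,1],
    [0,0,0,0,0,0,1],
    [0,0,0,0,0,0,1],
  ],
)

```text
clock: 20.85
position: [509.3, -370.7, 343.4]
ee_rot: [-0.147, 0.989, 0.0, -0.0]
contact_force: [-0.6, 0.2, 0.2]
gripper_width: 85.3
grasp_force: 0.0
```

```bash
python3 - <<'E'
from h import *
from scipy.spatial.transform import Rotation as R
a=[];b=[]
for _ in range(4):
    s=arm.read_state();a.append(s["position"]);b.append(s["ee_rot"]);vision.get_image("top")
p=np.mean(a,0);r=R.from_quat(b).mean();print(p,r.as_matrix().round(4))
w=vision.get_image("wrist");h=cv2.cvtColor(w["image"],cv2.COLOR_RGB2HSV);K=w["K"]
m=((h[...,0]>20)&(h[...,0]<35)&(h[...,1]>140)&(h[...,2]>90))
z=w["z_map"]; v,u=np.indices(z.shape)
du,dv=(u-K[0,2]),(v-K[1,2]);rr=np.hypot(du,dv);th=rr/K[0,0]
ray=np.stack([np.tan(th)*du/np.maximum(rr,1e-6),np.tan(th)*dv/np.maximum(rr,1e-6),np.ones_like(th)],-1)
P=ray*z[...,None]; M=w["mount"]; T=P@M[:3,:3].T+M[:3,3]; W=T@r.as_matrix().T+p
Q=W[m&(z>0)];print(len(Q),np.round(Q.min(0)),np.round(Q.max(0)))
t=Q[Q[:,2]>Q[:,2].max()-8];print(len(t),cv2.minAreaRect(t[:,:2].astype(np.float32)),t.mean(0))
E
```

```text
[ 509.40949767 -370.73606113  343.67031823] [[-9.567e-01 -2.912e-01  2.000e-04]
 [-2.912e-01  9.567e-01  0.000e+00]
 [-2.000e-04 -0.000e+00 -1.000e+00]]
572 [ 492. -385.   73.] [ 552. -350.  178.]
432 ((507.6072082519531, -372.75030517578125), (28.030174255371094, 17.40509796142578), 17.24254035949707) [ 507.10216308 -372.84268938  176.21829919]
```

>>> servo_tool(
  plan=[
    [-0.002,-0.006,-0.1,0,0,0,1],
    [0,0,-0.12,0,0,0,1],
    [0,0,-0.12,0,0,0,1],
    [0,0,-0.1,0,0,0,1],
    [0,0,-0.08,0,0,0,1],
    [0,0,-0.07,0,0,0,1],
    [0,0,-0.06,0,0,0,1],
    [0,0,-0.05,0,0,0,1],
    [0,0,-0.022,0,0,0,1],
    [0,0,0,0,0,0,1],
    [0,0,0,0,0,0,0.5],
    [0,0,0,0,0,0,0.4],
    [0,0,0,0,0,0,0.3],
    [0,0,0,0,0,0,0.2],
    [0,0,0,0,0,0,0.1],
    [0,0,0,0,0,0,0],
    [0,0,0,0,0,0,0],
    [0,0,0,0,0,0,0],
    [0,0,0,0,0,0,0],
  ],
)

```text
clock: 23.48
position: [509.0, -373.8, 127.2]
ee_rot: [-0.146, 0.989, -0.0, 0.0]
contact_force: [-0.6, 0.0, 3.3]
gripper_width: 19.0
grasp_force: 58.9
```

Gripped. Now I'll lift it straight up by about 200 mm.

>>> servo_tool(
  plan=[
    [0,0,0.02,0,0,0,0],
    [0,0,0.04,0,0,0,0],
    [0,0,0.05,0,0,0,0],
    [0,0,0.05,0,0,0,0],
    [0,0,0.05,0,0,0,0],
    [0,0,0.05,0,0,0,0],
    [0,0,0.06,0,0,0,0],
    [0,0,0.08,0,0,0,0],
    [0,0,0.08,0,0,0,0],
    [0,0,0.08,0,0,0,0],
    [0,0,0.06,0,0,0,0],
    [0,0,0.03,0,0,0,0],
    [0,0,0,0,0,0,0],
    [0,0,0,0,0,0,0],
  ],
)

```text
clock: 25.22
position: [508.4, -373.3, 320.8]
ee_rot: [-0.146, 0.989, 0.001, -0.001]
contact_force: [-0.1, 0.0, -1.1]
gripper_width: 19.5
grasp_force: 58.6
```

>>> servo_tool(
  plan=[
    [0.005,0.04,0,0,0,0,0],
    [0.01,0.07,0,0,0,0,0],
    [0.012,0.09,0,0,0,0,0],
    [0.012,0.09,0,0,0,0,0],
    [0.012,0.09,0,0,0,0,0],
    [0.012,0.09,0,0,0,0,0],
    [0.012,0.09,0,0,0,0,0],
    [0.012,0.09,0,0,0,0,0],
    [0.012,0.09,0,0,0,0,0],
    [0.012,0.09,0,0,0,0,0],
    [0.012,0.09,0,0,0,0,0],
    [0.012,0.09,0,0,0,0,0],
    [0.012,0.09,0,0,0,0,0],
    [0.012,0.09,0,0,0,0,0],
    [0.012,0.09,0,0,0,0,0],
    [0.009,0.07,0,0,0,0,0],
    [0.005,0.035,0,0,0,0,0],
    [0,0,0,0,0,0,0],
    [0,0,0,0,0,0,0],
  ],
)

```text
clock: 27.6
position: [564.1, 41.4, 321.8]
ee_rot: [-0.146, 0.989, -0.0, -0.0]
contact_force: [0.5, -0.1, -0.6]
gripper_width: 19.1
grasp_force: 58.6
```

```bash
cat > t.py <<'E'
from h import *
d=vision.get_image("scene");W=cloud(d);h=cv2.cvtColor(d["image"],cv2.COLOR_RGB2HSV)
s=arm.read_state();print(s["position"])
x,y,z=W[...,0],W[...,1],W[...,2]
near=(abs(x-s["position"][0])<50)&(abs(y-s["position"][1])<50)
m=(h[...,0]>20)&(h[...,0]<35)&(h[...,1]>140)&(h[...,2]>80)&near
Q=W[m];print(len(Q),Q.min(0),Q.max(0))
for a,b in((0,1),(.33,.67)): pass
qs=np.quantile(Q[:,2],[0,.25,.5,.75,1])
for a,b in zip(qs,qs[1:]): q=Q[(Q[:,2]>=a)&(Q[:,2]<=b)];print(np.round(q.mean(0),1))
import sys
cv2.imwrite(sys.argv[1],cv2.resize(d["image"][100:260,160:340,::-1],None,fx=3,fy=3))
E
python3 t.py pics/t1.png
```

```text
[564.1524257   41.22854925 321.81551286]
167 [554.9228748   36.25445642 262.03362158] [581.95440457  54.99863766 375.55132218]
[578.1  44.9 283.2]
[578.2  45.  323.3]
[577.6  46.2 356.8]
[570.8  44.6 372.3]
```

View pics/t1.png

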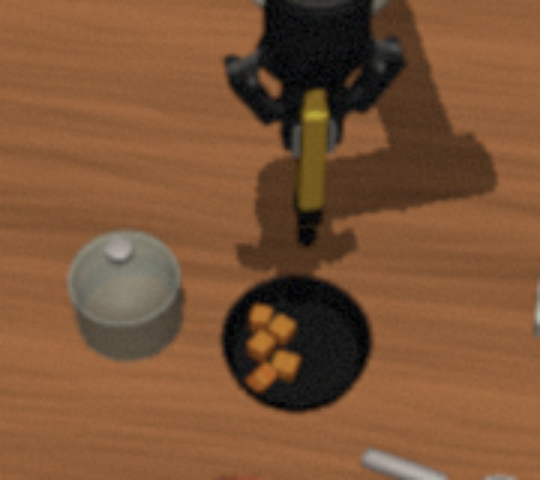

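The thermometer hangs upright (crop (312,160)) with its lens at about z 200, above the dish at (297,343). I'll correct y by −5 mm and lower it by 143 mm.

>>> servo_tool(
  plan=[
    [-0.005,-0.017,-0.03,0,0,0,0],
    [0,0,-0.06,0,0,0,0],
    [0,0,-0.06,0,0,0,0],
    [0,0,-0.06,0,0,0,0],
    [0,0,-0.06,0,0,0,0],
    [0,0,-0.05,0,0,0,0],
    [0,0,-0.05,0,0,0,0],
    [0,0,-0.04,0,0,0,0],
    [0,0,-0.03,0,0,0,0],
    [0,0,-0.02,0,0,0,0],
    [0,0,-0.015,0,0,0,0],
    [0,0,0,0,0,0,0],
    [0,0,0,0,0,0,0],
    [0,0,0,0,0,0,0],
  ],
)

```text
clock: 29.4
position: [562.9, 36.9, 179.7]
ee_rot: [-0.146, 0.989, 0.0, 0.0]
contact_force: [0.7, 0.1, -1.9]
gripper_width: 19.5
grasp_force: 58.6
```

```bash
python3 t.py pics/t2.png
```

```text
[562.89606667  36.82381826 179.59238133]
131 [555.56736701  30.37480966 120.34448622] [581.22196103  50.87734145 248.22442357]
[576.2  41.6 137.8]
[576.8  40.3 177.3]
[576.4  40.4 214.3]
[570.6  39.8 230.9]
```

View pics/t2.png

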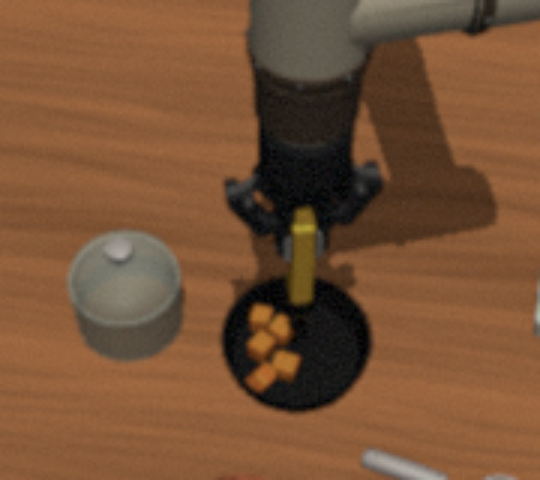

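The thermometer is upright over the dish centre, its lens about 22 mm above the rim by arm height. The chunks and the dish haven't moved. Handing in.

```bash
python3 -c "
from bench import arm
print(arm.job_done())"
```

```text
the job is handed in; nothing more can be done
None
```

I handed the job in at about 29 s. All five chunks are in the dish, the empty tray stands back on the shelf, and the gripper holds the thermometer upright over the dish centre, lens about 22 mm above the rim. No verdict came back.

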